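# Gauge returned bushes and restock the good one

## Task

Check the three returned brass bushes on the gauging board with the plug gauge: working along the row from the gauge holder's end, lower the gauge into every bush until it is either fully home with its shoulder on the bush or comes to a stop inside the bore, and never force it. Then stand the gauge back fully home in its holder, and put any bush that took the gauge fully home back into stock: down over the wooden dowel on the green base until it rests on the base. Leave undersize bushes standing in their recesses and the other things on the bench undisturbed.

Things in the scene. Friction and masses are not known exactly. Their poses are not given: they have to be found in the camera images.
- board: fixed wooden gauging board, 100 (x) by 360 (y) by 22 mm thick: a row of three round recesses (54 mm wide, 8 mm deep) along its y axis and, at its +y end, the gauge holder, a dark block 52 by 52 mm rising to 52 mm above the bench. Origin: centre of the underside; x across the row, y along the row towards the holder
- holder (a point): the mouth of the gauge holder: centre of its upright hole (24 mm across, 2 mm chamfer, clear for more than 28 mm), on the block's top face, 52 mm above the bench. Axes as the board's. The gauge rests here with its shoulder on the block
- nest_1 (a point): centre of the floor of the recess nearest the gauge holder, 14 mm above the bench (8 mm below the board's face); the first bush to check. Axes as the board's
- nest_2 (a point): the same for the middle recess, 85 mm farther from the holder; the second bush to check
- nest_3 (a point): the same for the recess at the far end from the holder, another 85 mm on; the third bush to check
- gauge: plug gauge upright in the holder, 94 mm long, about 0.2 kg: steel pin 20 mm wide, 28 mm long with a 2 mm lead, then a shoulder 30 mm wide (28 to 34 mm up), then a round handle 24 mm wide (34 to 94 mm up) with a green ring. Origin: centre of the pin's lower end, z up the handle. Fully home in a bush: shoulder on its top face, pin's end 6 mm above its underside
- gauge_tip (a point): centre of the lower end of the gauge's pin (the gauge's origin)
- bush_a: brass bush, about 0.26 kg, 34 mm tall, flange down in a recess: flange 50 mm wide, 6 mm thick, barrel 38 mm wide above it. Upright bore, 21 mm at its mouth with a 2 mm countersink: right through if good; if undersize it narrows to 16 mm at 12 mm above the underside. How many are undersize, and which, is not known. Origin: centre of the underside, z up the bore
- bush_b: another bush, same description as bush_a
- bush_c: another bush, same description as bush_a
- stock_dowel: fixed stock dowel: a green base 120 by 120 by 14 mm with an upright wooden dowel in its middle, 18 mm across, rising 60 mm above the base, its top 8 mm tapered to 10 mm across. Good bushes slide down over it; a bush narrowed to 16 mm cannot. Origin: centre of the underside, z up
- dowel_foot (a point): where the dowel's axis meets the top face of the green base, 14 mm above the bench: a bush fully down has its underside here
- dowel_top (a point): centre of the dowel's top end, 74 mm above the bench
- oil_bottle: bystander: white plastic oil bottle with a red cap, 56 mm across, 150 mm tall, standing loose. Origin: centre of the underside
- carton: bystander: small closed brown carton with a white band, 75 (x) by 110 (y) by 50 mm, loose. Origin: centre of the underside
- reel: bystander: blue and dark grey reel lying flat, 100 mm across, 36 mm high, loose. Origin: centre of the underside
There are look-alikes about, which are no part of the job. What is shaped like the bush_a but black or purple is not meant.

How it is judged:
By the outcome, as a careful person would: the job done as asked, in the order asked, and still so for the second after the job is handed in, with the robot touching nothing.
It also fails if it takes over 67 s, if anything falls off the work surface, if the arm or the gripper's body presses on something with over 40 N, if the wrist force passes 120 N, or if a joint passes its speed limit or range.

## Robot

A 6-joint arm with a two-finger parallel gripper is mounted at the origin on the work surface. World frame = base frame: x ahead of the robot, y to its left, z up, the work surface at z = 0. Lengths are in m, angles in rad, forces in N, time in s.
With the tool pointing down it reaches from about 0.275 to 1 m from the base axis. Payload 8.4 kg.
Tool frame: the origin (TCP) lies on the centre line of the jaws, within the pads' length; the fingertips stand 17 mm ahead of it and the grasp point (between the pads) lies 2 mm behind it (bot.tcp_to_tips is the y of the fingertips in the tool frame, in m); y points along the fingers, z is the direction in which the jaws open and shut, and the axes are right-handed (so a half turn about y gives the same grasp; the last joint's range is limited). The gripper opens to 85 mm and grips with 20 to 120 N. Pads are 22 mm wide; open, the fingers measure 114 mm over their backs; the gripper's body (76 mm by 85 mm) begins 54 mm behind the grasp point. The pads swing forward as they close: fully open they stand 13 mm farther back than shut.
Start: joints at [-1.332, 0.353, 1.633, -0, 1.155, -0.002], TCP at [0.149, -0.607, 0.248] pointing down, gripper open.
Joint ranges: [-2.63, 2.63], [-0.92, 2.1], [0.06, 2.66], [-1.3, 4.44], [0, 2.69], [-3.02, 3.02]. Speed limits (rad/s): [2.22, 2.22, 2.79, 3.14, 3.14, 3.14].

## Interface

Orientations are given as a unit quaternion [x, y, z, w].
In Python, from workcell import bot, hand, kinematics, get_obs, vision, hand_in gives the robot as it stands. The module is installed in compiled form; this text tells all that it offers. Calls block until the motion is done:
- bot.reach(position, orientation): joint-space move of the TCP to a pose.
- bot.servo_line(position, ori=None, velocity=0.15): straight line of the TCP; ori=None keeps the orientation; velocity is the mean speed in m/s.
- bot.goto_joints(angles): joint-space move.
- hand.move_gripper(opening, strength=None): finger opening in m; strength is the grip in N (None keeps the last); returns when the fingers have stopped.
- bot.dwell(seconds).
- kinematics.solve_ik(position, orientation): joint angles nearest the present ones, or None.
- get_obs(): the state.
- vision.read_camera(name): name is "scene" or "top" or "wrist"; returns a dict with "frame" (420x560x3 uint8, red, green, blue), "intrinsics" (3x3 intrinsics, pixels), "view" (4x4, takes a point from world to camera coordinates). Camera axes: x right, y down, z forward; pixel columns grow to the right and rows downward; lengths in m; the calibration is good to about 2 mm. The wrist camera is an equidistant fisheye: a pixel r from the principal point sees the ray r / f radians off the axis. A picture is of the moment at which its call begins. There is no depth.
A pose or a line that the arm cannot do raises bot.IKError and nothing moves.
- hand_in(): hands the job in, once; it reports no verdict.
The state is a dict: "time_s": time; "joint_pos": joint angles; "joint_vel": joint speeds; "joint_efforts": joint torques, N m; "position": TCP position; "orientation": TCP orientation; "wrist_force": force on the tool from outside, world axes, zero at the start; "ft_torque": the same for the moment, N m; "gripper_width": finger opening in m.
Only numpy, scipy, OpenCV 4.12 (cv2) and the standard library are available. Lean on these libraries where they do the work, as an engineer would, in place of code of your own. Each camera call takes 0.05 s, during which the arm holds its last target.

## Working session

There is one attempt and no reset: what is moved stays moved. The work goes in short steps, each a Python script; the robot and the scene stay as the last script left them, time stands still between calls to the robot, and variables do not carry over. Pictures are saved under pics/ and viewed, and the job is handed in when it is done.

```bash
mkdir -p pics; python3 - <<'E'
from workcell import *
import cv2,numpy as np
for n in ("scene","top","wrist"):
    d=vision.read_camera(n); cv2.imwrite(f"pics/{n}0.png",d["frame"][:,:,::-1]); 
    np.savez(f"{n}0.npz",**d)
    print(n,d["intrinsics"].round(2).tolist(),d["view"].round(4).tolist())
o=get_obs();print(o)
print(bot.tcp_to_tips)
E
```

```text
scene [[414.23, 0.0, 274.6], [0.0, 414.23, 204.92], [0.0, 0.0, 1.0]] [[-0.8499, 0.5269, -0.0029, 0.5054], [0.3992, 0.6404, -0.6561, -0.2347], [-0.3439, -0.5588, -0.7546, 1.2653], [0.0, 0.0, 0.0, 1.0]]
top [[472.91, 0.0, 287.13], [0.0, 472.91, 207.54], [0.0, 0.0, 1.0]] [[-0.0088, -0.9999, 0.0124, 0.0658], [-0.9804, 0.0062, -0.1968, 0.6156], [0.1967, -0.0139, -0.9804, 1.2451], [0.0, 0.0, 0.0, 1.0]]
wrist [[325.19, 0.0, 280.0], [0.0, 325.19, 203.64], [0.0, 0.0, 1.0]] [[0.2383, -0.9712, 0.0003, -0.6253], [-0.9354, -0.2295, 0.2691, -0.0345], [-0.2613, -0.0644, -0.9631, 0.3776], [0.0, 0.0, 0.0, 1.0]]
{'time_s': 0.15, 'joint_pos': array([-1.33243612e+00,  3.53510035e-01,  1.63392584e+00,  3.13302929e-06,
        1.15515483e+00, -2.39932013e-03]), 'joint_vel': array([-0.0021678 , -0.00124802, -0.00066242, -0.00033035, -0.00062296,
        0.00046545]), 'joint_efforts': array([ 1.26127517e-03, -6.05636716e+01, -3.42339635e+01,  4.46552269e-05,
        6.18525301e-03,  2.94068923e-05]), 'position': array([ 0.14895314, -0.6066709 ,  0.24773705]), 'orientation': array([-0.08495598,  0.70234002, -0.70163896,  0.08487492]), 'wrist_force': array([ 0.0483105 ,  0.7388865 , -0.14290082]), 'ft_torque': array([ 0.03849827,  0.042534  , -0.0182501 ]), 'gripper_width': 0.08544786075414913}
0.017
```

View pics/scene0.png

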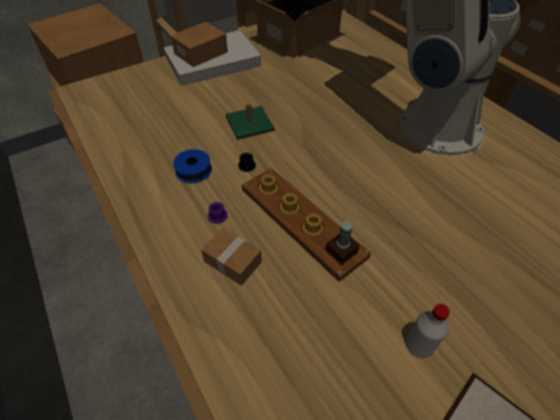

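View pics/top0.png

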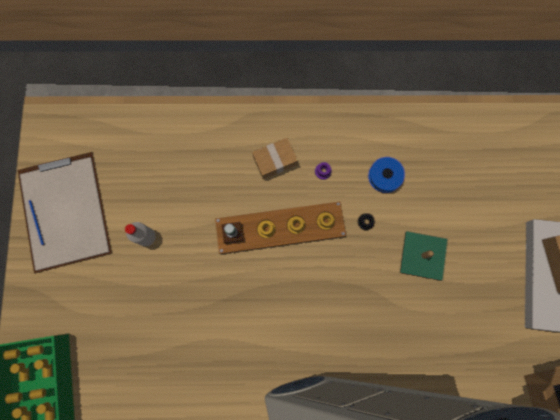

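View pics/wrist0.png

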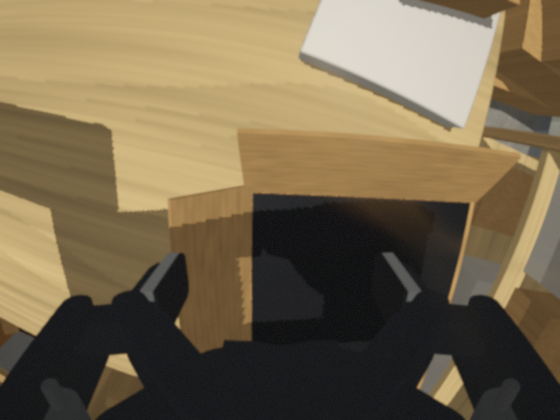

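```bash
python3 - <<'E'
import cv2
a=cv2.imread("pics/top0.png");s=cv2.imread("pics/scene0.png")
c=cv2.resize(a[190:265,205:355],None,fx=5,fy=5,interpolation=cv2.INTER_CUBIC);cv2.imwrite("pics/t1.png",c)
c=cv2.resize(a[200:300,350:480],None,fx=6,fy=6,interpolation=cv2.INTER_CUBIC);cv2.imwrite("pics/t2.png",c)
c=cv2.resize(s[160:285,235:385],None,fx=4.8,fy=4.8,interpolation=cv2.INTER_CUBIC);cv2.imwrite("pics/s1.png",c)
E
```

```text
(no output)
```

View pics/t1.png

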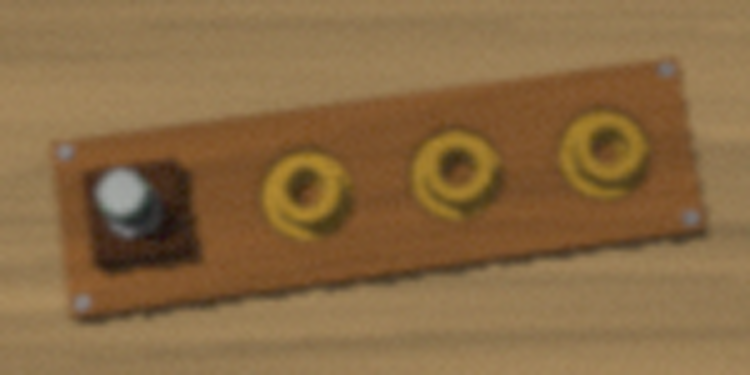

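View pics/t2.png

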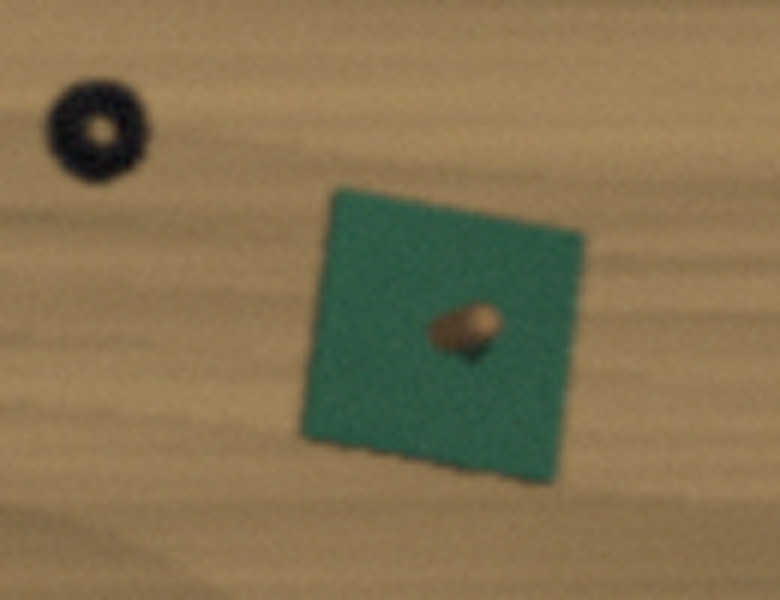

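View pics/s1.png

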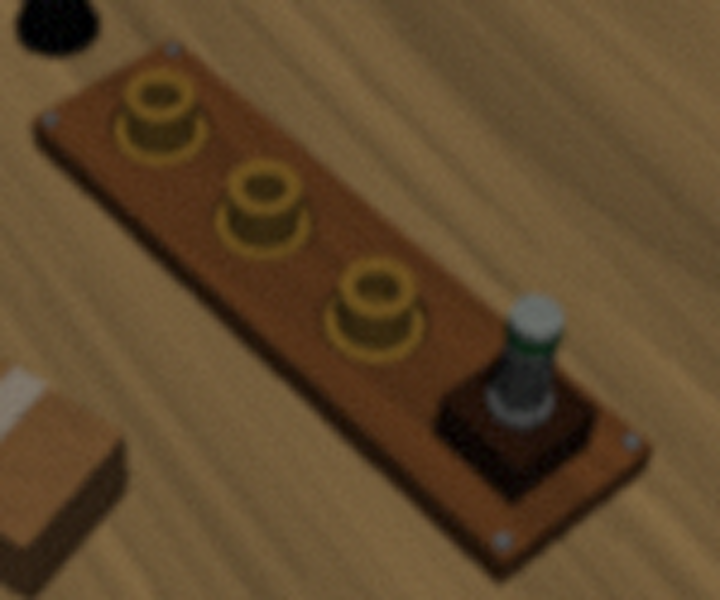

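```bash
cat > h.py <<'E'
import numpy as np
from scipy.spatial.transform import Rotation as R
def ray(d,u,v,fish=False):
    K=d["intrinsics"];V=d["view"]
    x=(u-K[0,2])/K[0,0];y=(v-K[1,2])/K[1,1]
    if fish:
        r=np.hypot(x,y);dc=np.array([np.sin(r)*x/r,np.sin(r)*y/r,np.cos(r)])
    else: dc=np.array([x,y,1.])
    return -V[:3,:3].T@V[:3,3], V[:3,:3].T@dc
def at(d,u,v,z,fish=False):
    c,r=ray(d,u,v,fish); return (c+r*(z-c[2])/r[2])
def proj(d,p,fish=False):
    K=d["intrinsics"];V=d["view"];q=V[:3,:3]@p+V[:3,3]
    if fish:
        rr=np.hypot(q[0],q[1]);t=np.arctan2(rr,q[2]);x,y=q[:2]/max(rr,1e-9)*t
    else: x,y=q[:2]/q[2]
    return np.array([K[0,0]*x+K[0,2],K[1,1]*y+K[1,2]])
E
python3 - <<'E'
from h import *
T=np.load("top0.npz");S=np.load("scene0.npz")
t1=lambda u,v:((u+.5)/5-.5+205,(v+.5)/5-.5+190)
t2=lambda u,v:((u+.5)/6-.5+350,(v+.5)/6-.5+200)
s1=lambda u,v:((u+.5)/4.8-.5+235,(v+.5)/4.8-.5+160)
def p(n,d,f,u,v,z):print(n,at(d,*f(u,v),z).round(4))
for c in [(53,145),(677,58),(705,232),(75,318)]:p("corner",T,t1,*c,.022)
for c in [(40,125),(172,42),(650,447),(500,578)]:p("cornerS",S,s1,*c,.022)
for c in [(313,187),(461,167),(611,146)]:p("bushT",T,t1,*c,.048)
for c in [(379,282),(266,185),(159,93)]:p("bushS",S,s1,*c,.048)
p("gaugeT",T,t1,123,193,.118);p("gaugeS",S,s1,536,314,.118)
for c in [(335,188),(584,233),(552,482),(303,436)]:p("base",T,t2,*c,.014)
p("dowT",T,t2,488,320,.074)
s0=lambda u,v:(u,v)
for c in [(226.5,122),(264,108.5),(273,128),(237,136.5)]:p("baseS",S,s0,*c,.014)
p("dowS",S,s0,249.3,105.5,.074)
E
```

```text
corner [0.5933 0.2642 0.022 ]
corner [ 0.6414 -0.0906  0.022 ]
corner [ 0.5411 -0.1033  0.022 ]
corner [0.4954 0.2499 0.022 ]
cornerS [ 0.6377 -0.0869  0.022 ]
cornerS [ 0.5433 -0.1041  0.022 ]
cornerS [0.4949 0.2497 0.022 ]
cornerS [0.5984 0.2686 0.022 ]
bushT [0.5642 0.1166 0.048 ]
bushT [0.5748 0.0346 0.048 ]
bushT [ 0.5861 -0.049   0.048 ]
bushS [0.5591 0.1163 0.048 ]
bushS [0.571  0.0337 0.048 ]
bushS [ 0.5833 -0.0514  0.048 ]
gaugeT [0.5506 0.2137 0.118 ]
gaugeS [0.5483 0.2114 0.118 ]
base [ 0.5556 -0.2752  0.014 ]
base [ 0.5333 -0.3921  0.014 ]
base [ 0.417  -0.3683  0.014 ]
base [ 0.4391 -0.2535  0.014 ]
dowT [ 0.4865 -0.3245  0.074 ]
baseS [ 0.547  -0.3558  0.014 ]
baseS [ 0.4147 -0.3539  0.014 ]
baseS [ 0.4417 -0.2558  0.014 ]
baseS [ 0.5524 -0.2784  0.014 ]
dowS [ 0.4853 -0.3175  0.074 ]
```

```bash
cat >> h.py <<'E'
def down(psi):
    c,s=np.cos(psi),np.sin(psi)
    M=np.array([[s,0,c],[-c,0,s],[0,-1,0]])
    return R.from_matrix(M).as_quat()
PSI=np.arctan2(.0481,.3548)
E
python3 - <<'E'
from h import *
from workcell import *
import cv2
def snap(n):
    d=vision.read_camera("wrist");np.savez(n+".npz",**d);cv2.imwrite(f"pics/{n}.png",d["frame"][:,:,::-1])
q=down(PSI)
for p in [(.566,.10,.25),(.552,.2,.25)]:
    print(kinematics.solve_ik(p,q))
bot.reach((.566,.10,.25),q); o=get_obs(); print(o["time_s"],o["position"],o["joint_pos"],o["wrist_force"])
snap("w1")
E
```

```text
[ 1.72264011e-01  2.73740629e-01  1.74127092e+00 -4.44089210e-16
  1.12658110e+00  3.75161807e-02]
[ 3.45051991e-01  2.92896553e-01  1.71490865e+00 -4.44089210e-16
  1.13378745e+00  2.10304161e-01]
3.0333 [0.56614946 0.09929183 0.24999682] [ 1.71084005e-01  2.73774255e-01  1.74123259e+00 -1.53210176e-04
  1.12657077e+00  3.75445725e-02] [-0.50796663 -0.42423087  0.18367487]
```

View pics/w1.png

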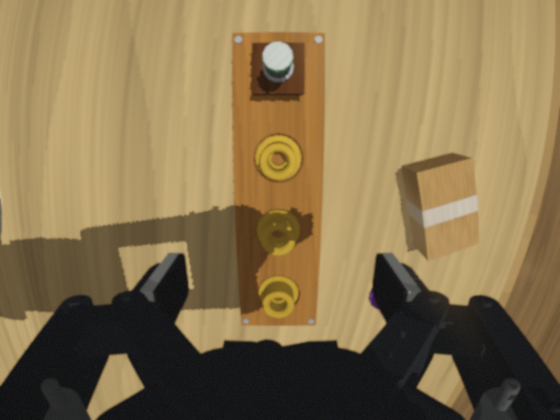

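```bash
python3 - <<'E'
import cv2
a=cv2.imread("pics/w1.png")
c=cv2.resize(a[25:185,225:335],None,fx=3.7,fy=3.7,interpolation=cv2.INTER_CUBIC);
d=cv2.resize(a[195:335,225:335],None,fx=4.2,fy=4.2,interpolation=cv2.INTER_CUBIC);cv2.imwrite("pics/w1a.png",c);cv2.imwrite("pics/w1b.png",d)
E
```

```text
(no output)
```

View pics/w1a.png

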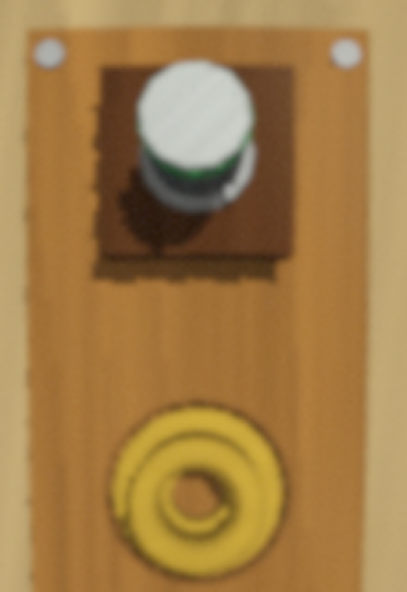

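View pics/w1b.png

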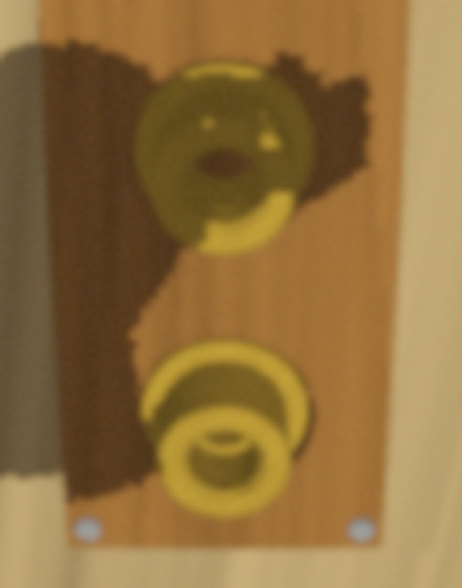

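```bash
python3 - <<'E'
from h import *
W=np.load("w1.npz")
a=lambda u,v:((u+.5)/3.7-.5+225,(v+.5)/3.7-.5+25)
b=lambda u,v:((u+.5)/4.2-.5+225,(v+.5)/4.2-.5+195)
def p(n,f,u,v,z):print(n,at(W,*f(u,v),z,True).round(4))
p("gauge",a,195.5,115,.118);p("block",a,198,161,.052)
p("b1 flange",a,198,490,.020);p("b1 top",a,195,502,.048)
p("b3 top",b,224,461,.048)
ct=[at(W,*f(u,v),.022,True) for f,u,v in [(a,28,30),(a,369,32),(b,72,547),(b,380,547)]]
print(np.round(ct,4)); print(np.mean(ct,0))
# predicted pixels check of b2
E
```

```text
gauge [0.5491 0.2128 0.118 ]
block [0.5494 0.2122 0.052 ]
b1 flange [0.5616 0.1198 0.02  ]
b1 top [0.5609 0.1201 0.048 ]
b3 top [ 0.5838 -0.0484  0.048 ]
[[ 0.494   0.2509  0.022 ]
 [ 0.5926  0.2633  0.022 ]
 [ 0.5423 -0.1059  0.022 ]
 [ 0.6396 -0.0928  0.022 ]]
[0.56714544 0.07887913 0.022     ]
```

```bash
python3 - <<'E'
from h import *
from workcell import *
import cv2
def st(t):
    o=get_obs();print(t,round(o["time_s"],2),o["position"].round(4),o["wrist_force"].round(2),o["ft_torque"].round(2),round(o["gripper_width"],4))
q=down(PSI)
hand.move_gripper(.05,40)
bot.reach((.5493,.2126,.16),q);st("above")
bot.servo_line((.5493,.2126,.090),velocity=.1);st("at")
d=vision.read_camera("wrist");cv2.imwrite(f"pics/w2.png",d["frame"][:,:,::-1])
hand.move_gripper(.02,40);st("grip")
d=vision.read_camera("wrist");cv2.imwrite(f"pics/w3.png",d["frame"][:,:,::-1])
E
```

```text
above 4.16 [0.5497 0.2124 0.1605] [0.43 0.81 0.97] [ 0.01  0.02 -0.03] 0.05
at 5.01 [0.5498 0.2126 0.0905] [ 0.19 -0.32 -0.25] [-0.01  0.03  0.06] 0.0501
grip 5.41 [0.5496 0.2128 0.0906] [-1.25 -0.93  5.76] [-0.08  0.17 -0.04] 0.0231
```

View pics/w3.png

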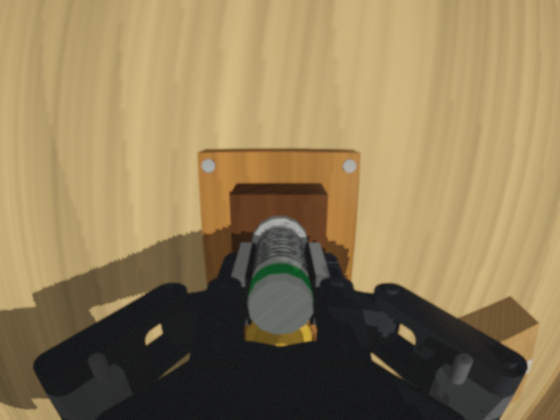

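```bash
cat >> h.py <<'E'
from workcell import *
import cv2
def st(t):
    o=get_obs();print(t,round(o["time_s"],2),o["position"].round(4),o["wrist_force"].round(2),o["ft_torque"].round(2),round(o["gripper_width"],4));return o
def snap(n,c="wrist"):
    d=vision.read_camera(c);np.savez(n+".npz",**d);cv2.imwrite(f"pics/{n}.png",d["frame"][:,:,::-1])
def lower(x,y,z0,z1,step,v,base,fmax,verbose=True):
    z=z0
    while z>z1+1e-6:
        z=max(z-step,z1)
        bot.servo_line((x,y,z),velocity=v)
        o=get_obs();f=o["wrist_force"]-base
        if verbose:print("z",round(z,4),round(o["position"][2],4),f.round(1),o["ft_torque"].round(2))
        if f[2]>fmax: return z,True
    return z,False
E
python3 - <<'E'
from h import *
bot.servo_line((.5496,.2128,.140),velocity=.12);st("lift")
bot.servo_line((.5615,.1199,.140),velocity=.15);o=st("over1")
snap("w4");snap("s4","scene")
bot.servo_line((.5615,.1199,.119),velocity=.1);o=st("b")
base=o["wrist_force"];np.save("base.npy",base)
print(lower(.5615,.1199,.119,.1,.003,.03,base,4)); st("x")
E
```

```text
lift 6.03 [0.5493 0.2127 0.1397] [ 0.08 -0.85 -1.48] [0.02 0.01 0.04] 0.0229
over1 6.8 [0.5614 0.1202 0.1398] [-0.39  0.7  -2.18] [-0.02  0.01 -0.01] 0.023
b 7.26 [0.561  0.1203 0.1185] [ 0.77  0.31 -1.39] [-0.01 -0.02 -0.04] 0.0231
z 0.116 0.1162 [-0.8 -0.2 -1. ] [-0.03  0.01 -0.01]
z 0.113 0.1129 [-0.9  0.2 -1.1] [ 0.01 -0.04  0.01]
z 0.11 0.1098 [ 0.4 -1.5 -0.9] [-0.27 -0.16  0.02]
z 0.107 0.1067 [-0.2 -1.5 -1.2] [-0.24 -0.08 -0.02]
z 0.104 0.1037 [-0.5 -1.3 -1.6] [-0.28 -0.13 -0.01]
z 0.101 0.1007 [-0.  -2.1 -1.8] [-0.28 -0.06 -0.03]
z 0.1 0.0999 [-1.2 -2.  -1. ] [-0.29 -0.07  0.  ]
(0.1, False)
x 9.01 [0.5615 0.1199 0.0999] [-0.38 -1.7  -2.39] [-0.29 -0.07  0.  ] 0.0231
```

View pics/w4.png

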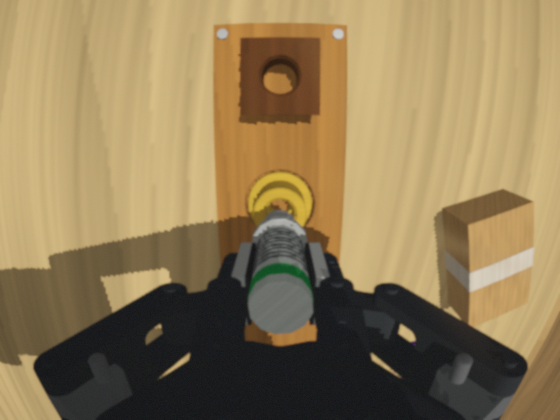

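```bash
python3 - <<'E'
from h import *
base=np.load("base.npy")
print(lower(.5615,.1193,.1,.0858,.0015,.02,base,5)); st("x");snap("w5");snap("s5","scene")
E
python3 -c "
import cv2
s=cv2.imread('pics/s5.png');cv2.imwrite('pics/s5c.png',cv2.resize(s[150:280,230:390],None,fx=4.5,fy=4.5,interpolation=cv2.INTER_CUBIC))"
```

```text
z 0.0985 0.0984 [-0.3 -0.6 -1. ] [-0.04  0.02 -0.02]
z 0.097 0.0969 [-1.3  0.4 -1.4] [ 0.03 -0.04 -0.05]
z 0.0955 0.0954 [-0.3 -0.4 -0.3] [ 0.03  0.07 -0.  ]
z 0.094 0.0939 [-0.7  0.9 -0.8] [0.01 0.01 0.01]
z 0.0925 0.0926 [-0.7 -0.5  0.3] [ 0.06 -0.08 -0.02]
z 0.091 0.0924 [-4.2 -1.3 14.6] [-0.15  0.76 -0.01]
(0.091, True)
x 10.51 [0.562  0.1194 0.0924] [-3.39 -1.01 13.25] [-0.15  0.76 -0.01] 0.0228
```

View pics/s5c.png

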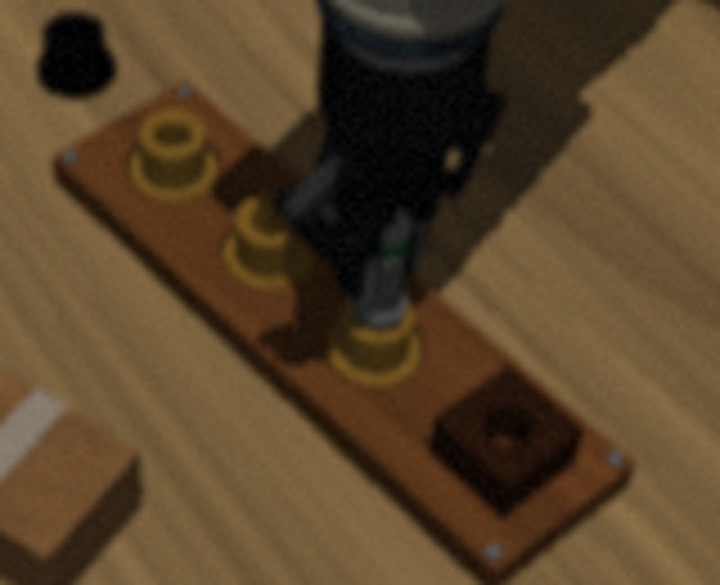

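View pics/w5.png

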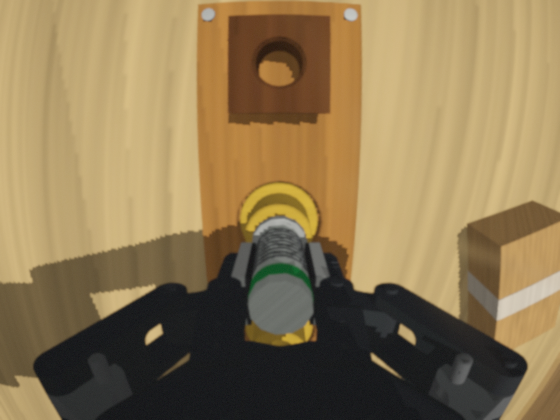

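```bash
python3 - <<'E'
from h import *
x,y=.5615,.1195
bot.servo_line((x,y,.100),velocity=.05);st("back")
bot.servo_line((x,y,.125),velocity=.1);st("out")
x,y=.5728,.0355
bot.servo_line((x,y,.125),velocity=.12);o=st("over2");snap("w6")
bot.servo_line((x,y,.117),velocity=.05);o=st("b");base=o["wrist_force"];np.save("base.npy",base)
print(lower(x,y,.117,.0945,.003,.03,base,4)); st("x")
E
```

```text
back 10.94 [0.5616 0.1195 0.1002] [ 0.06 -0.2  -2.27] [-0.02 -0.01 -0.02] 0.0234
out 11.34 [0.5618 0.1196 0.1252] [-0.5  -0.59 -2.61] [-0.02 -0.02  0.01] 0.0235
over2 12.2 [0.5727 0.0357 0.1249] [ 0.56 -0.22 -2.64] [-0.01 -0.01 -0.02] 0.0231
b 12.56 [0.5723 0.0358 0.1164] [ 0.1   0.02 -2.24] [-0.05 -0.03 -0.07] 0.0229
z 0.114 0.1138 [-1.6  0.4  0.2] [ 0.01 -0.01 -0.02]
z 0.111 0.1109 [ 0.8 -0.7  1.1] [-0.25 -0.02 -0.02]
z 0.108 0.1078 [ 0.5 -0.2 -1.2] [-0.27 -0.06  0.04]
z 0.105 0.1047 [-0.2 -1.5 -1.5] [-0.26 -0.07 -0.01]
z 0.102 0.1017 [ 0.4 -2.2 -0.8] [-0.25 -0.11  0.04]
z 0.099 0.0987 [-0.1 -1.4 -0.3] [-0.27 -0.07 -0.01]
z 0.096 0.0957 [-0.5 -0.9 -0.5] [-0.34 -0.08 -0.02]
z 0.0945 0.0944 [ 0.7 -0.9 -0.7] [-0.31 -0.   -0.04]
(0.0945, False)
x 14.56 [0.5728 0.0355 0.0944] [ 0.84 -0.92 -2.98] [-0.31 -0.   -0.04] 0.023
```

View pics/w6.png

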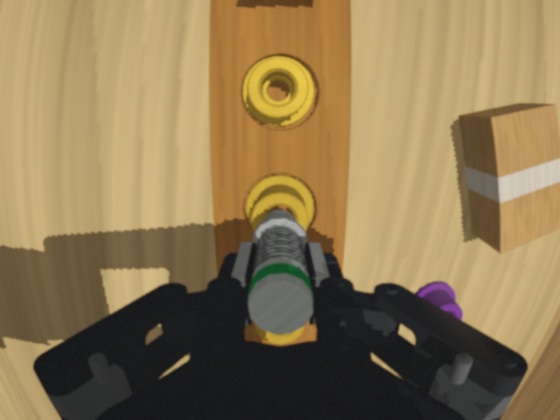

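```bash
python3 - <<'E'
from h import *
base=np.load("base.npy")
print(lower(.5728,.0349,.0945,.0840,.0008,.012,base,4)); st("x");snap("w7");snap("s7","scene")
E
python3 -c "
import cv2
s=cv2.imread('pics/s7.png');cv2.imwrite('pics/s7c.png',cv2.resize(s[150:280,230:390],None,fx=4.5,fy=4.5,interpolation=cv2.INTER_CUBIC))"
```

```text
z 0.0937 0.0937 [-0.5 -0.   0.2] [0.02 0.03 0.02]
z 0.0929 0.0928 [ 0.2  0.8 -0.4] [0.02 0.02 0.01]
z 0.0921 0.092 [ 0.3 -1.   0.7] [-0.   -0.03  0.02]
z 0.0913 0.0912 [ 0.1  0.1 -0.1] [ 0.02 -0.01  0.04]
z 0.0905 0.0904 [0.3 0.5 0.6] [ 0.04 -0.05  0.03]
z 0.0897 0.0896 [-0.4 -0.2  0.8] [ 0.02 -0.   -0.01]
z 0.0889 0.0888 [-1.1  0.6  0.2] [-0.   -0.01 -0.01]
z 0.0881 0.088 [-0.1  0.3  0.5] [ 0.02  0.01 -0.  ]
z 0.0873 0.0872 [-0.6 -0.1 -0.1] [ 0.01 -0.04  0.01]
z 0.0865 0.0867 [-0.5  0.2  3.5] [-0.05  0.11  0.03]
z 0.0857 0.0866 [-3.  -0.7 10.7] [-0.06  0.54 -0.04]
(0.08570000000000005, True)
x 17.31 [0.573  0.0349 0.0866] [-2.89 -0.64  8.44] [-0.06  0.54 -0.04] 0.0228
```

View pics/s7c.png

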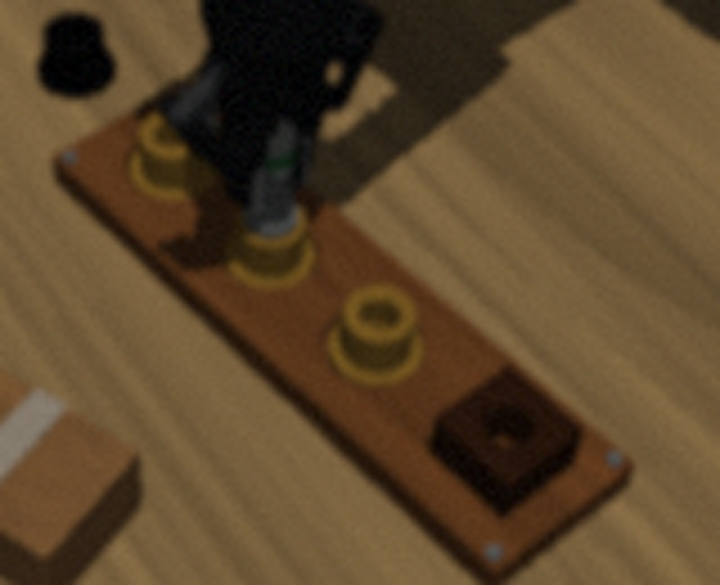

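```bash
python3 - <<'E'
from h import *
x,y=.5728,.0350
bot.servo_line((x,y,.100),velocity=.06);st("back")
bot.servo_line((x,y,.125),velocity=.1)
x,y=.5841,-.0491
bot.servo_line((x,y,.125),velocity=.12);o=st("over3");snap("w8")
bot.servo_line((x,y,.117),velocity=.05);o=st("b");base=o["wrist_force"];np.save("base.npy",base)
z,c=lower(x,y,.117,.0945,.0045,.03,base,4); 
if not c: print(lower(x,y,z,.0840,.0008,.015,base,4))
st("x");snap("s8","scene")
E
python3 -c "
import cv2
s=cv2.imread('pics/s8.png');cv2.imwrite('pics/s8c.png',cv2.resize(s[150:280,230:390],None,fx=4.5,fy=4.5,interpolation=cv2.INTER_CUBIC))"
```

```text
back 17.8 [0.573  0.035  0.1004] [ 0.1   0.79 -1.52] [ 0.01 -0.06  0.01] 0.0233
over3 19.06 [ 0.5839 -0.0488  0.1248] [-0.42 -0.36 -1.93] [ 0.05 -0.03 -0.  ] 0.0231
b 19.42 [ 0.5836 -0.0487  0.1164] [ 0.3  -0.04 -2.55] [-0.01 -0.04  0.02] 0.0227
z 0.1125 0.1123 [-0.8  0.4  0.1] [-0.04 -0.03 -0.03]
z 0.108 0.1078 [ 0.2 -1.1  0.1] [-0.21 -0.09 -0.04]
z 0.1035 0.1032 [-0.6 -1.  -0.4] [-0.28 -0.13 -0.  ]
z 0.099 0.0987 [ 0.2 -1.  -0.4] [-0.26 -0.03  0.04]
z 0.0945 0.0942 [-0.2 -1.8 -0.4] [-0.25  0.02  0.03]
z 0.0937 0.0937 [ 0.1 -0.6 -0.8] [-0.25  0.   -0.03]
z 0.0929 0.0929 [-0.5 -1.7  0.1] [-0.3  -0.06 -0.04]
z 0.0921 0.0925 [-2.3 -0.9  7.1] [-0.29  0.28  0.02]
(0.09210000000000002, True)
x 21.67 [ 0.5843 -0.0491  0.0925] [-2.03 -0.95  4.59] [-0.29  0.28  0.02] 0.0233
```

View pics/s8c.png

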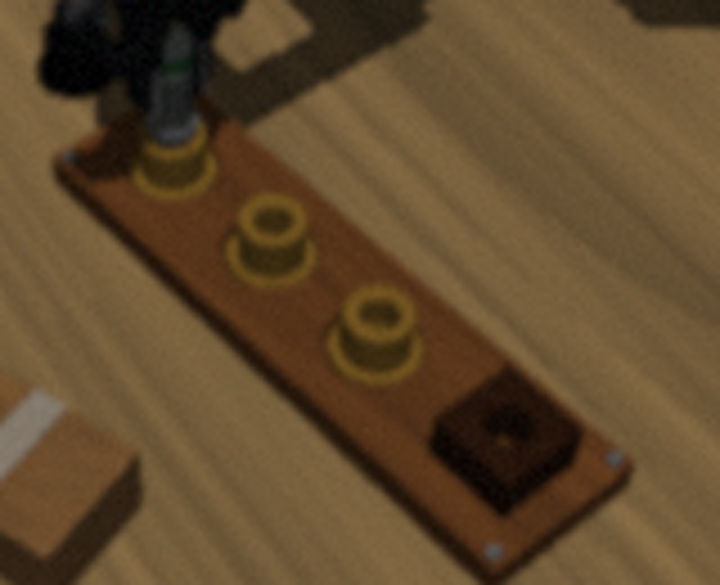

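View pics/w8.png

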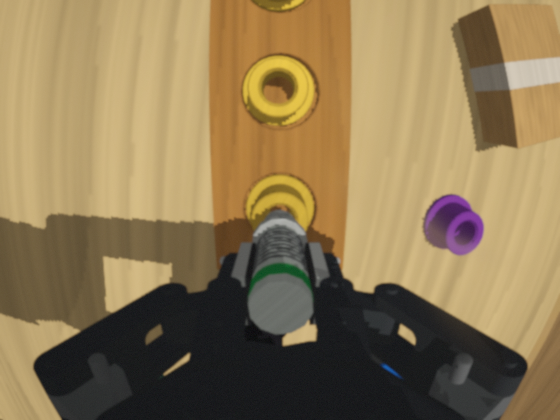

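```bash
python3 - <<'E'
from h import *
x,y=.5841,-.0490
bot.servo_line((x,y,.100),velocity=.06);st("back")
bot.servo_line((x,y,.135),velocity=.12);st("out")
x,y=.5495,.2125
bot.servo_line((x,y,.135),velocity=.2);st("over");snap("w9")
bot.servo_line((x,y,.121),velocity=.07);o=st("b");base=o["wrist_force"]
z,c=lower(x,y,.121,.094,.0045,.04,base,4)
if not c: print(lower(x,y,z,.0885,.0008,.015,base,4))
st("x");snap("w10");snap("s10","scene")
E
python3 -c "
import cv2
s=cv2.imread('pics/s10.png');cv2.imwrite('pics/s10c.png',cv2.resize(s[150:280,230:390],None,fx=4.5,fy=4.5,interpolation=cv2.INTER_CUBIC))"
```

```text
back 22.0 [ 0.5842 -0.0489  0.1003] [ 0.52  0.54 -2.05] [-0.04 -0.04  0.05] 0.023
out 22.44 [ 0.5842 -0.049   0.135 ] [-0.37  0.13 -3.21] [-0.02  0.03  0.02] 0.0229
over 23.91 [0.5496 0.2117 0.1349] [ 0.32 -0.19 -1.98] [-0.03 -0.01 -0.01] 0.0229
b 24.31 [0.549  0.212  0.1201] [-0.09 -0.21 -2.88] [-0.05 -0.   -0.01] 0.0226
z 0.1165 0.1162 [-0.4  0.2  1.6] [-0.07  0.01 -0.02]
z 0.112 0.1117 [-1.1 -0.2  0.6] [0.01 0.05 0.03]
z 0.1075 0.1072 [-0.1 -0.4  1. ] [-0.06  0.04  0.03]
z 0.103 0.1027 [ 0.3 -0.2  0.9] [ 0.01 -0.02 -0.02]
z 0.0985 0.0982 [ 0.9 -0.1  0.5] [-0.    0.01  0.01]
z 0.094 0.0937 [-0.5 -0.2  0.5] [-0.    0.03 -0.01]
z 0.0932 0.0932 [0.4 0.6 1. ] [-0.01  0.03 -0.02]
z 0.0924 0.0924 [0.5 1.  0.9] [-0.    0.01  0.04]
z 0.0916 0.0915 [ 0.5 -0.6  1.2] [-0.01 -0.04 -0.02]
z 0.0908 0.0908 [-0.   0.5  0.4] [ 0.03 -0.01 -0.02]
z 0.09 0.0906 [-1.9 -0.5  7.8] [-0.16  0.42  0.04]
(0.09000000000000002, True)
x 27.11 [0.5495 0.2125 0.0906] [-2.02 -0.75  4.93] [-0.16  0.42  0.04] 0.023
```

View pics/s10c.png

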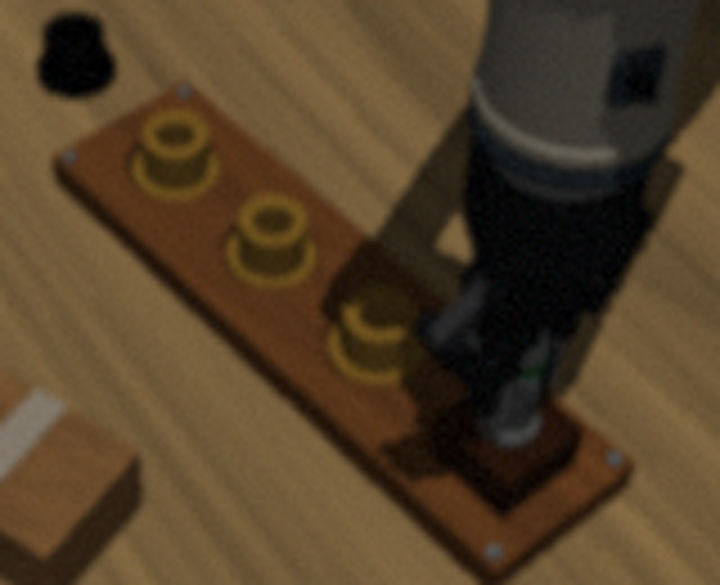

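```bash
python3 - <<'E'
from h import *
bot.servo_line((.5495,.2125,.0906),velocity=.02);st("relieve")
hand.move_gripper(.05,40);st("open")
bot.servo_line((.5495,.2125,.165),velocity=.12)
hand.move_gripper(.06)
bot.servo_line((.5728,.0352,.165),velocity=.25);st("above2");snap("w11")
E
```

```text
relieve 27.46 [0.5496 0.2126 0.0907] [-0.63 -0.33  1.21] [0.01 0.08 0.04] 0.0226
open 27.83 [0.5495 0.2125 0.0906] [ 0.03 -0.08  0.53] [-0.02  0.04  0.04] 0.0501
above2 29.73 [0.5727 0.0358 0.1649] [-0.27 -0.28 -0.61] [-0.02  0.01  0.  ] 0.0597
```

View pics/w11.png

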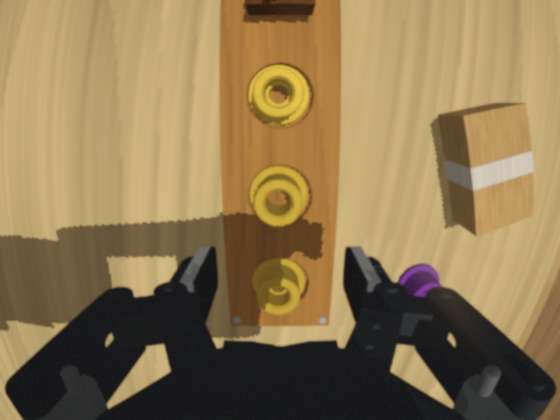

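```bash
python3 - <<'E'
from h import *
W=np.load("w11.npz")
for p in [(.5728,.0352,.048),(.5612,.1195,.048),(.5841,-.049,.048)]: print(proj(W,np.array(p),True).round(1))
a=W["frame"][:,:,::-1]
cv2.imwrite("pics/w11c.png",cv2.resize(a[50:320,225:335],None,fx=2.2,fy=2.2,interpolation=cv2.INTER_CUBIC))
bot.servo_line((.5728,.0352,.0445),velocity=.12);st("at");snap("w12")
hand.move_gripper(.030,50);st("grip");snap("w13")
E
```

```text
[279.8 204. ]
[279.6  92.2]
[279.8 298. ]
at 30.93 [0.5734 0.0353 0.0452] [ 0.08  0.16 -0.55] [ 0.04 -0.01 -0.03] 0.06
grip 31.33 [0.573  0.0352 0.0455] [-2.63 -0.62  7.87] [-0.05  0.5  -0.04] 0.0364
```

View pics/w13.png

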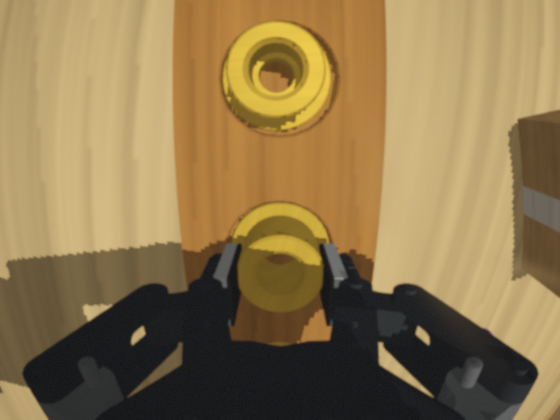

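```bash
python3 - <<'E'
from h import *
bot.servo_line((.5730,.0352,.075),velocity=.08);st("lift")
bot.servo_line((.5730,.0352,.2),velocity=.2);st("lift")
bot.servo_line((.486,-.385,.2),velocity=.3);st("obs");bot.dwell(.1);snap("w14");snap("t14","top");snap("s14","scene")
E
```

```text
lift 31.92 [0.5732 0.0352 0.0755] [-0.49  0.07 -3.87] [-0.    0.04  0.  ] 0.0364
lift 32.69 [0.5721 0.0352 0.1987] [-1.15  0.41 -2.94] [-0.05  0.03 -0.01] 0.0362
obs 34.27 [ 0.4862 -0.3838  0.1998] [ 0.09 -0.24 -2.84] [0.05 0.   0.02] 0.0361
```

View pics/w14.png

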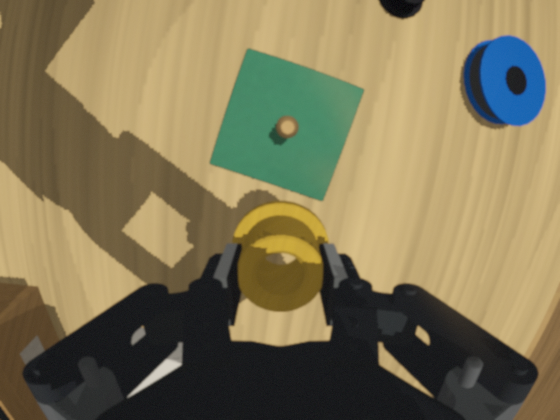

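View pics/s14.png

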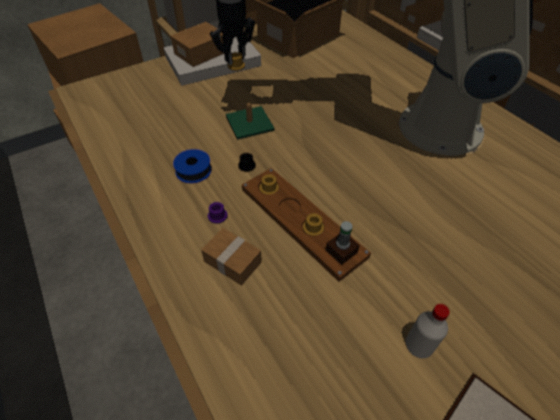

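```bash
python3 - <<'E'
import cv2
a=cv2.imread("pics/w14.png")
cv2.imwrite("pics/w14c.png",cv2.resize(a[40:210,200:370],None,fx=3.5,fy=3.5,interpolation=cv2.INTER_CUBIC))
E
```

```text
(no output)
```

View pics/w14c.png

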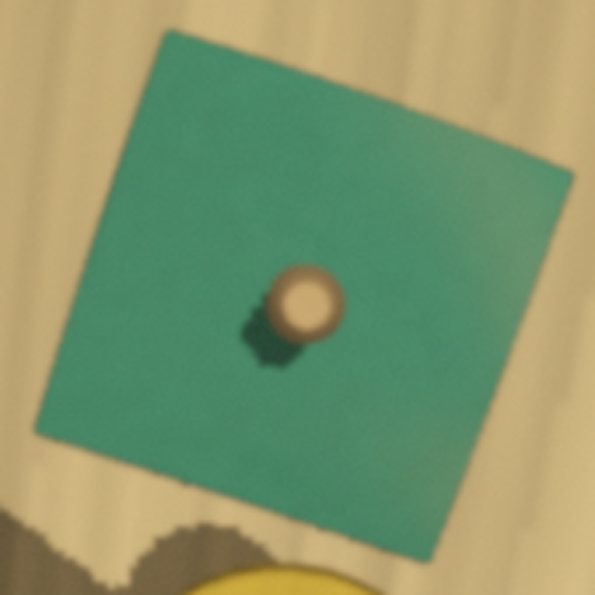

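```bash
python3 - <<'E'
from h import *
W=np.load("w14.npz");a=lambda u,v:((u+.5)/3.5-.5+200,(v+.5)/3.5-.5+40)
print(at(W,*a(308,306),.074,True).round(4))
c=np.array([at(W,*a(*p),.014,True) for p in [(168,30),(575,174),(428,562),(36,432)]]);print(c.round(4),c.mean(0).round(4))
# self check: where does the held bush project? underside centre / flange
T=get_obs()["position"]
z=T[2]-.0315
for k in np.linspace(0,2*np.pi,4,endpoint=False): print(proj(W,np.array([T[0]+.025*np.cos(k+PSI),T[1]+.025*np.sin(k+PSI),z+.006]),True).round(1), proj(W,np.array([T[0]+.019*np.cos(k+PSI),T[1]+.019*np.sin(k+PSI),z+.034]),True).round(1))
im=W["frame"][:,:,::-1];cv2.imwrite("pics/w14d.png",cv2.resize(im[190:320,210:350],None,fx=4.5,fy=4.5,interpolation=cv2.INTER_CUBIC))
E
```

```text
[ 0.4845 -0.3254  0.074 ]
[[ 0.4383 -0.2564  0.014 ]
 [ 0.5538 -0.2793  0.014 ]
 [ 0.5303 -0.3942  0.014 ]
 [ 0.4156 -0.3717  0.014 ]] [ 0.4845 -0.3254  0.014 ]
[328.4 252.4] [323.5 279. ]
[279.5 205.4] [279.5 238.6]
[230.6 252.3] [235.4 278.9]
[279.5 294.6] [279.4 315.4]
```

View pics/w14d.png

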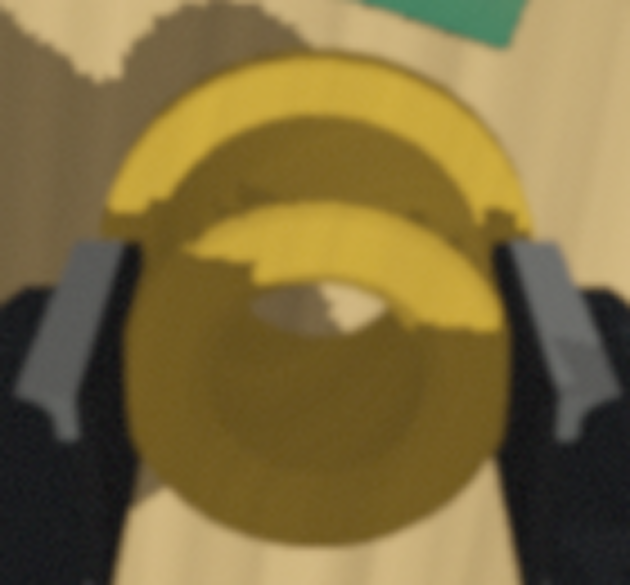

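View pics/w11c.png

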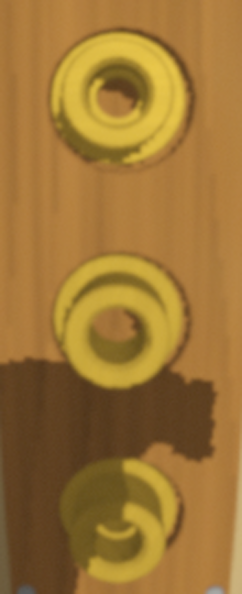

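```bash
python3 - <<'E'
from h import *
x,y=.4847,-.3266
bot.servo_line((x,y,.2),velocity=.15)
bot.servo_line((x,y,.112),velocity=.15);bot.dwell(.15);o=st("b");snap("w15");snap("s15","scene")
base=o["wrist_force"];np.save("base.npy",base)
print(lower(x,y,.112,.091,.003,.03,base,5));st("x")
E
```

```text
b 35.95 [ 0.4854 -0.3272  0.1132] [-0.22 -1.   -3.88] [-0.   -0.02  0.01] 0.036
z 0.109 0.1089 [0.2 0.6 1.1] [ 0.   -0.06  0.03]
z 0.106 0.1057 [0.4 0.8 0.8] [ 0.05  0.06 -0.06]
z 0.103 0.1027 [0.3 1.6 1.3] [ 0.01  0.02 -0.01]
z 0.1 0.0998 [0.3 0.8 2.2] [-0.01  0.02 -0.01]
z 0.097 0.0968 [0.1 1.2 1.6] [-0.01 -0.06  0.  ]
z 0.094 0.0938 [0.5 1.2 1.2] [0.   0.01 0.02]
z 0.091 0.0908 [1.1 0.7 1.4] [-0.01 -0.01 -0.01]
(0.091, False)
x 37.8 [ 0.4846 -0.3265  0.0908] [ 0.86 -0.34 -2.47] [-0.01 -0.01 -0.01] 0.0361
```

View pics/w15.png

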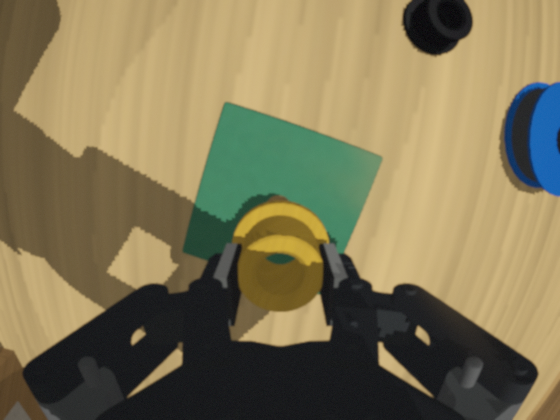

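```bash
python3 - <<'E'
from h import *
base=np.load("base.npy");x,y=.4847,-.3266
z,c=lower(x,y,.091,.049,.006,.05,base,5)
if not c: print(lower(x,y,z,.0435,.0008,.015,base,4))
st("x");snap("s16","scene");snap("w16")
E
python3 -c "
import cv2
s=cv2.imread('pics/s16.png');cv2.imwrite('pics/s16c.png',cv2.resize(s[80:180,190:320],None,fx=5,fy=5,interpolation=cv2.INTER_CUBIC))"
```

```text
z 0.085 0.0845 [0.8 1.5 1.7] [-0.   -0.05  0.03]
z 0.079 0.0786 [0.6 0.6 1. ] [-0.   -0.02 -0.01]
z 0.073 0.0726 [0.6 0.1 1.3] [-0.07 -0.04  0.02]
z 0.067 0.0666 [-0.1  1.4  1. ] [-0.01 -0.03 -0.02]
z 0.061 0.0606 [-0.   1.2  0.9] [ 0.03  0.08 -0.02]
z 0.055 0.0546 [0.7 0.6 0.9] [-0.03  0.   -0.04]
z 0.049 0.0486 [-0.1  0.8  1.8] [ 0.03  0.01 -0.01]
z 0.0482 0.0482 [-0.8  1.1  1.1] [-0.03 -0.02  0.01]
z 0.0474 0.0474 [-0.   1.8  1. ] [-0.06 -0.    0.04]
z 0.0466 0.0465 [0.4 1.  0.6] [-0.01 -0.03  0.02]
z 0.0458 0.0457 [0.  0.9 0.6] [-0.02 -0.03 -0.04]
z 0.045 0.0456 [-1.9  2.3  8.9] [ 0.25  0.4  -0.05]
(0.04499999999999999, True)
x 40.92 [ 0.4848 -0.3266  0.0456] [-2.08  1.31  5.01] [ 0.25  0.4  -0.05] 0.0358
```

View pics/s16c.png

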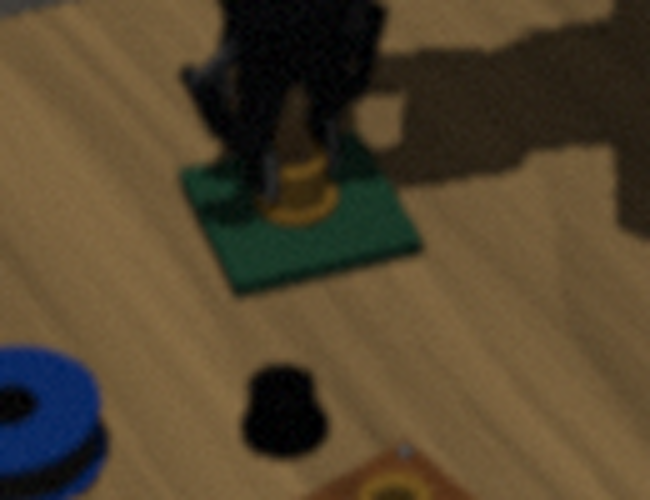

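View pics/w16.png

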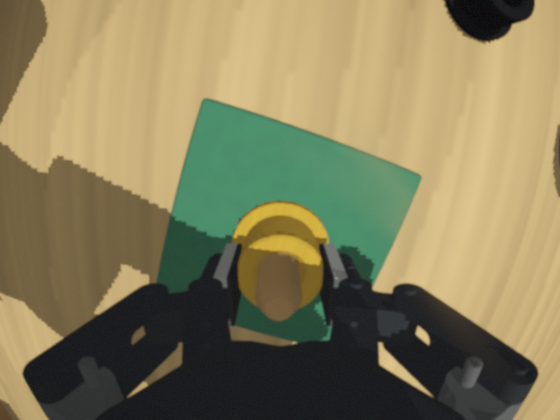

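Bush is on the dowel and seated. Release, retreat, and check the whole bench.

```bash
python3 - <<'E'
from h import *
x,y=.4847,-.3266
bot.servo_line((x,y,.0456),velocity=.02)
hand.move_gripper(.058,40);st("open")
bot.servo_line((x,y,.2),velocity=.15);st("up")
bot.servo_line((.42,-.42,.28),velocity=.3)
st("away");snap("s17","scene");snap("t17","top")
E
python3 -c "
import cv2,numpy as np
s=cv2.imread('pics/s17.png');t=cv2.imread('pics/t17.png')
a=cv2.resize(s[80:285,180:385],(600,600),interpolation=cv2.INTER_CUBIC);cv2.imwrite('pics/s17c.png',a)
cv2.imwrite('pics/t17c.png',cv2.resize(t[130:290,200:460],None,fx=3,fy=3,interpolation=cv2.INTER_CUBIC))"
```

```text
open 41.61 [ 0.4848 -0.3267  0.0457] [-0.16 -0.69 -0.1 ] [-0.   -0.    0.02] 0.0581
up 42.79 [ 0.4842 -0.3262  0.1991] [0.72 0.58 0.86] [ 0.    0.02 -0.03] 0.0581
away 43.41 [ 0.4196 -0.4196  0.279 ] [-0.29 -0.17 -0.85] [ 0.03  0.02 -0.03] 0.058
```

View pics/s17c.png

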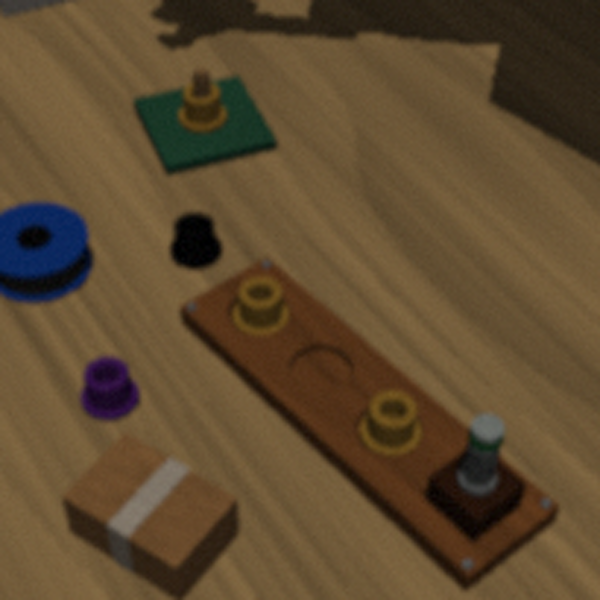

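View pics/t17c.png

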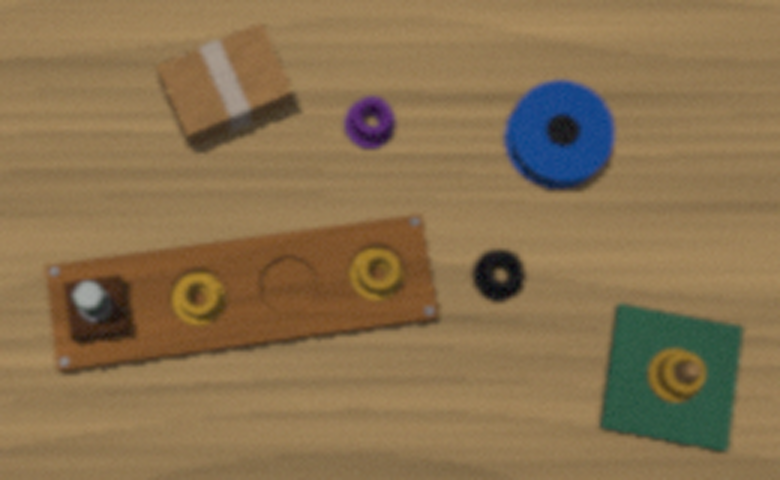

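All is in place: the gauge is in its holder, bushes 1 and 3 are in their recesses, bush 2 is down on the dowel, and the bystanders have not moved.

```bash
python3 - <<'E'
from workcell import *
hand_in()
E
```

```text
the job is handed in; nothing more can be done
```

All three bushes are checked: the middle one is good and now in stock, and the other two are undersize. I handed the job in at about 43 s.

| Bush | Result | Where the gauge stopped | Where the bush is now |
|---|---|---|---|
| 1 (next to the holder) | Undersize | Inside the bore, pin end about 12 mm above the underside | In its recess |
| 2 (middle) | Good | Fully home, pin end 6 mm above the underside | On the stock dowel |
| 3 (far end) | Undersize | Inside the bore, pin end about 12 mm above the underside | In its recess |

- **Force:** The gauge touched the stops in the bushes at up to about 15 N vertically (bush 1). I used finer steps after that, and no contact was higher.
- **Gauge:** It is back in the holder. It came to rest at the height it was picked up from, so its shoulder is on the block.
- **Bush 2:** It went over the dowel without side contact and met the base at the expected height.
- **Final pictures:** The scene and top views show the gauge upright in its holder, bushes 1 and 3 in their recesses and bush 2 on the dowel. The carton, reel and look-alikes look undisturbed. The bottle was outside my last crops, but the arm never went near it.
- **Disagreement:** The wrist camera showed bush 2 in the gripper about 2 mm off where I expected it. I allowed for about half of that, and the fit showed no sign of it mattering.

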